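# Dial the whole-spice box to the nutmeg compartment and put the nutmeg away

### The job

The nutmeg on the saucer belongs in the empty green compartment of the round spice box on the sloping stand. Lift the box's sprung lid by its grip bar clear of the notches, turn it until its opening is over the green compartment and let it drop fully home in the notch there, then put the nutmeg in through the opening. Leave the pepper mill, the salt shaker and the spice jar standing where they are.

Things in the scene. Friction and masses are not known exactly. Their poses are not given: they have to be found in the camera images.
- lid (a joint): Turning angle of the clear lid, rad, counter-clockwise positive seen from above the lid; 0 = opening over the green compartment. Notches lie at every 1.047 rad (0, 1.047, 2.094, 3.14). It starts at 1.7 to 2.7, mostly askew on the collar between two notches, and turns 3.6 rad either way from 0. One grasp seldom reaches all the way: let go and take the bar anew.
- lid_lift (a joint): How far the lid stands up along its axis, m: 0 = fully home in a notch, 0.0055 = its tab rests on top of the collar, 0.012 = top stop. A spring pulls it down with 3.3 N at 0 and 5.1 N at 0.012. With the tab on the collar it can be dragged round but falls into the next notch it meets; from a notch it must be lifted more than 0.0055 to turn, then it turns freely.
- knob (a point): Point on the lid's turning axis inside the black grip bar, 15 mm above the lid's top face and 11 mm below the bar's top. Axes: z along the turning axis, out of the lid (25 degrees from vertical, leaning back toward the robot and its right); x toward the opening and the red tab; y along the bar. The bar is 16 mm wide (x), 52 mm long (y), 26 mm high, flat-sided.
- opening (a point): Centre of the red-rimmed opening in the lid, level with its top face, 44 mm from the turning axis; axes as knob. The opening is a sector from 23 to 65 mm from the axis, 48 degrees wide (36 mm across at its centre); it is the lid's only hole.
- slot (a point): Middle of the empty green compartment of the box, 15 mm above its floor, 46 mm from the axis, 35.5 mm below the lid's top face when the lid is home. Axes: z along the turning axis, out of the box; x outward from the axis through the green notch. Six 60-degree compartments 44 mm deep: this one green inside, with a long green mark on the flange; the others are white and hold whole spices.
- box: Steel spice box, 144 mm across (collar 156, flange 171 mm), tight in its sloping wooden stand, turned differently each time; it does not turn in use. Origin at the centre of its underside, z along the turning axis, x toward the green notch. The collar's top, level with the lid's when home, has six notches 9.5 mm wide with sloped mouths, one at the middle of each compartment.
- tab (a point): Red tab, 6 mm wide, at the lid's rim beyond the opening, this point 79 mm from the axis and 2.5 mm below the top face; axes as knob. The lid is clear acrylic, 143 mm across, 5 mm thick. The tab drops into the notches: within about 3 degrees of a notch the lid slides home by itself when let go; farther off it stays 5.5 mm up on the collar.
- nutmeg_mid (a point): Middle of the brown egg-shaped nutmeg, 28 mm tall and 23 mm thick, 12 g; 13.5 mm above its foot, axes as the nutmeg's. It stands loose on the saucer on its small flat foot (11 mm) and rolls if knocked.
- nutmeg: The nutmeg, origin at the centre of its flat foot, z toward its tip.
- saucer: White saucer, 144 mm across, 16 mm high, loose on the worktop; origin at the centre of its underside. Its floor in the middle is 8 mm above the worktop.
- pepper_mill: Wooden pepper mill, 58 mm across, 170 mm tall, left of the stand; origin at the centre of its underside. Bystander.
- salt_shaker: Glass salt shaker with grey cap, 44 mm across, 90 mm tall, behind and right of the stand; origin at the centre of its underside. Bystander.
- spice_jar: Spice jar with red cap, 45 mm across, 106 mm tall, left of the stand; origin at the centre of its underside. Bystander.

How it is judged:
By the outcome, as a careful person would: the job done as asked, in the order asked, and still so for the second after the job is handed in, with the robot touching nothing.
It also fails if it takes over 58 s, if anything falls off the work surface, if the arm or the gripper's body presses on something with over 40 N, if the wrist force passes 120 N, or if a joint passes its speed limit or range.

### The arm

A 6-joint arm with a two-finger parallel gripper is mounted at the origin on a cart in front of the work surface, level with it; the furniture and walls round the work are solid. World frame = base frame: x ahead of the robot, y to its left, z up, the work surface at z = 0. Lengths are in m, angles in rad, forces in N, time in s.
With the tool pointing down it reaches from about 0.275 to 0.875 m from the base axis. Payload 12.5 kg.
Tool frame: the origin (TCP) lies on the centre line of the jaws, within the pads' length; the fingertips stand r.finger_overhang ahead of it and the grasp point (between the pads) lies 3 mm ahead of it (r.finger_overhang is the distance from the TCP to the fingertips, in m); z points along the fingers, y is the line along which they close (so a half turn about z gives the same grasp; the last joint's range is limited). The gripper opens to 85 mm and grips with 20 to 120 N. Pads are 22 mm wide; open, the fingers measure 114 mm over their backs; the gripper's body (76 mm by 85 mm) begins 54 mm behind the grasp point. The pads swing forward as they close: fully open they stand 13 mm farther back than shut.
Start: joints at [1.039, 0.351, 1.652, -0, 1.139, -0.085], TCP at [0.238, 0.496, 0.253] pointing down, gripper open.
Joint ranges: [-2.75, 2.75], [-0.79, 2.1], [0.01, 2.65], [-1.57, 4.71], [0.07, 3.14], [-2.87, 2.87]. Speed limits (rad/s): [2.22, 2.22, 2.79, 3.14, 3.14, 3.14].

### API

Orientations are given as a unit quaternion [x, y, z, w].
In Python, from cell import r, optics gives the robot as it stands. The module is installed in compiled form; this text tells all that it offers. Calls block until the motion is done:
- r.move_to(position, orientation): joint-space move of the TCP to a pose.
- r.move_linear(position, rot=None, vel=0.15): straight line of the TCP; rot=None keeps the orientation; vel is the mean speed in m/s.
- r.set_joints(angles): joint-space move.
- r.set_gripper(opening, squeeze=None): opening from 0.0 (shut) to 1.0 (fully open); squeeze is the grip in N (None keeps the last); returns when the fingers have stopped.
- r.sleep(seconds).
- r.inverse_kinematics(position, orientation): joint angles nearest the present ones, or None.
- optics.get_image(name): name is "scene" or "side" or "wrist"; returns a dict with "pixels" (400x640x3 uint8, red, green, blue), "depth" (400x640 float32, m along the optical axis (not along the pixel's ray), 0 where there is no reading), "fx", "fy", "cx", "cy" (pixels), "camera_from_world" (4x4, takes a point from world to camera coordinates); the wrist camera has in their place "mount" (4x4, takes a point from camera to tool coordinates, whose origin is the TCP and whose axes are the flange's). Camera axes: x right, y down, z forward; pixel columns grow to the right and rows downward; lengths in m; the calibration is good to about 2 mm. A picture is of the moment at which its call begins: read the wrist's pose just before it.
A pose or a line that the arm cannot do raises r.PlanningError and nothing moves.
- r.hand_in(): hands the job in; it is judged then, once.
Readings, each from a call of its own:
- r.current_t(): time.
- r.current_q(): joint angles.
- r.current_qvel(): joint speeds.
- r.current_effort(): joint torques, N m.
- r.current_tool_pos(): TCP position.
- r.current_ee_rot(): TCP orientation.
- r.current_contact_force(): force on the tool from outside, world axes, zero at the start.
- r.current_torque(): the same for the moment, N m.
- r.current_opening(): opening from 0.0 (shut) to 1.0 (fully open).
- r.current_finger_force(): force on a finger pad.
Only numpy, scipy, OpenCV 4.12 (cv2) and the standard library are available. Lean on these libraries where they do the work, as an engineer would, in place of code of your own. Each camera call takes 0.05 s, during which the arm holds its last target. There are 200 camera calls.

## Working session

There is one attempt and no reset: what is moved stays moved. The work goes in short steps, each a Python script; the robot and the scene stay as the last script left them, time stands still between calls to the robot, and variables do not carry over. Pictures are saved under pics/ and viewed, at most 10 in all, crops included, and the job is handed in when it is done.

```bash
mkdir -p pics; cat > h.py <<'E'
import numpy as np, cv2
from scipy.spatial.transform import Rotation as R
from cell import r, optics
def snap(name, fn, crop=None, scale=1):
    T=None
    if name=="wrist":
        T=np.eye(4); T[:3,:3]=R.from_quat(r.current_ee_rot()).as_matrix(); T[:3,3]=r.current_tool_pos()
    im=optics.get_image(name)
    im["wfc"]= T@np.array(im["mount"]) if T is not None else np.linalg.inv(np.array(im["camera_from_world"]))
    save(im,fn,crop,scale)
    np.save("pics/"+fn+".npy",im,allow_pickle=True); return im
def save(im,fn,crop=None,scale=1):
    p=im["pixels"]
    if crop: u0,v0,u1,v1=crop; p=p[v0:v1,u0:u1]
    cv2.imwrite("pics/"+fn+".png",cv2.resize(p[:,:,::-1],None,fx=scale,fy=scale,interpolation=cv2.INTER_CUBIC))
def load(fn): return np.load("pics/"+fn+".npy",allow_pickle=True).item()
def ray(im,u,v):
    d=im["wfc"][:3,:3]@np.array([(u-im["cx"])/im["fx"],(v-im["cy"])/im["fy"],1.]); return im["wfc"][:3,3],d
def px(im,u,v,d=None):
    if d is None: d=im["depth"][int(round(v)),int(round(u))]
    o,k=ray(im,u,v); return o+k*d
def onplane(im,u,v,p0,n):
    o,k=ray(im,u,v); return o+k*(np.dot(p0-o,n)/np.dot(k,n))
def cloud(im):
    v,u=np.mgrid[0:400,0:640]; d=im["depth"]
    P=np.stack([(u-im["cx"])/im["fx"]*d,(v-im["cy"])/im["fy"]*d,d],-1)
    W=P@im["wfc"][:3,:3].T+im["wfc"][:3,3]; W[d==0]=np.nan; return W
def proj(im,p):
    c=np.linalg.inv(im["wfc"])@np.append(p,1); return c[0]/c[2]*im["fx"]+im["cx"],c[1]/c[2]*im["fy"]+im["cy"]
E
python3 - <<'E'
from h import *
for n in("scene","side"):
    im=snap(n,n+"0",None,1.25); print(n,im["wfc"].round(3).tolist(),im["fx"],im["cx"],im["cy"])
print(r.current_t(),r.finger_overhang)
E
```

```text
scene [[0.583, -0.388, 0.714, -0.237], [-0.812, -0.258, 0.523, -0.534], [-0.019, -0.885, -0.465, 0.628], [0.0, 0.0, 0.0, 1.0]] 420.9727707085223 323.8203178482065 200.84799611332423
side [[-0.999, -0.034, 0.016, 0.542], [-0.031, 0.516, -0.856, 1.12], [0.021, -0.856, -0.516, 0.766], [0.0, 0.0, 0.0, 1.0]] 381.91223679631264 321.12242858297566 201.92308252881548
0.1 0.022
```

View pics/scene0.png

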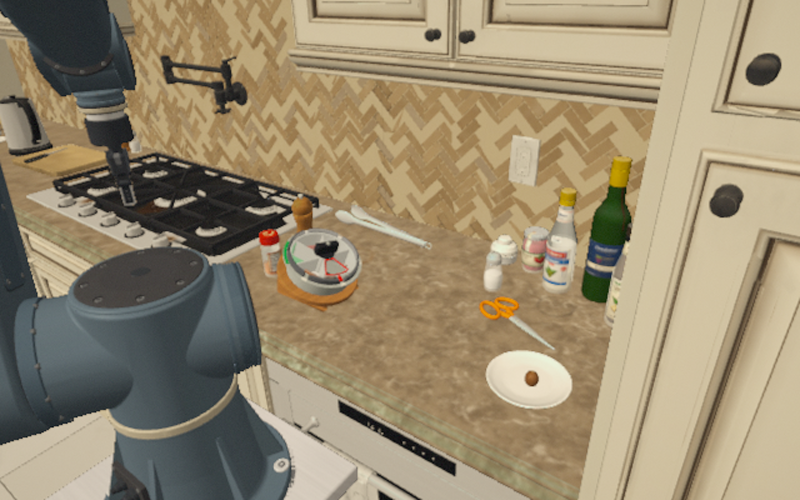

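View pics/side0.png

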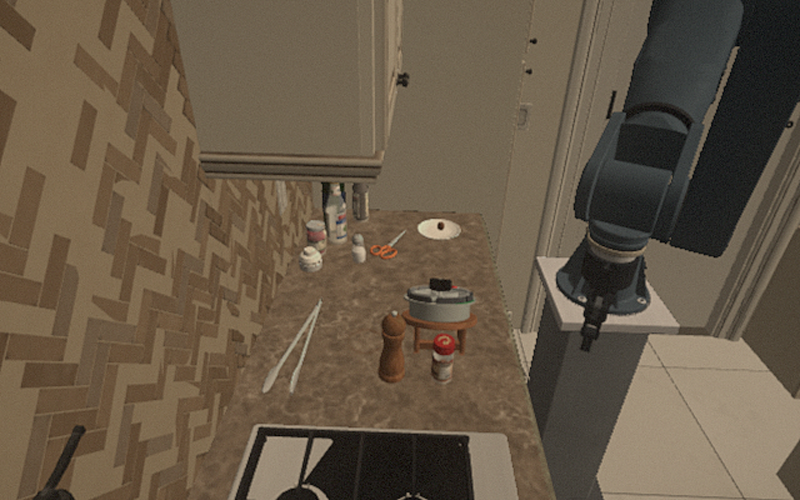

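The scene picture shows the box at about (322,260)/1.25, with its black bar at (327,249)/1.25 and the opening to the lower right. The green mark is on the left, at (286,250)/1.25, and the nutmeg is at (531,378)/1.25. The side picture shows the mill and the jar on the near (left) side of the stand, and a wall cupboard at the back.

```bash
python3 - <<'E'
from h import *
im=load("scene0")
for n,u,v in [("bar",327,246),("nut",531,376),("sauc",531,395),("mill",303,203),("jar",268,236),("green",285,250),("salt",492,262),("lidright",345,255)]:
    print(n,px(im,u/1.25,v/1.25).round(3))
s=load("side0")
for n,u,v in [("bar",441,284),("nut",440,226),("mill",394,318),("jar",444,344),("cupb",290,178)]:
    print(n,px(s,u/1.25,v/1.25).round(3))
w=optics.get_image("wrist"); print(np.array(w["mount"]).round(3).tolist(),w["fx"],w["cx"],w["cy"])
print(r.current_ee_rot(), R.from_quat(r.current_ee_rot()).as_matrix().round(2).tolist())
W=cloud(im); lab=(W[...,2]>0.09)&(W[...,2]<0.3)&(np.abs(W[...,0]-0.5)<.15)
print(np.isfinite(W).mean())
E
```

```text
bar [0.461 0.179 0.127]
nut [ 0.431 -0.3    0.032]
sauc [ 0.416 -0.309  0.007]
mill [0.558 0.344 0.153]
jar [0.452 0.356 0.106]
green [0.411 0.254 0.117]
salt [ 0.676 -0.099  0.075]
lidright [0.492 0.159 0.097]
bar [0.464 0.192 0.124]
nut [ 0.442 -0.291  0.023]
mill [0.567 0.368 0.159]
jar [0.465 0.383 0.109]
cupb [0.748 0.367 0.452]
[[-0.0, -0.965, -0.262, 0.066], [1.0, -0.0, -0.0, 0.002], [0.0, -0.262, 0.965, -0.12], [0.0, 0.0, 0.0, 1.0]] 333.0820666933111 317.59457262874656 200.529944408233
[ 2.21539748e-01  9.75151252e-01 -3.94076936e-04 -1.44221704e-04] [[-0.9, 0.43, -0.0], [0.43, 0.9, -0.0], [0.0, -0.0, -1.0]]
0.99607421875
```

```bash
cat >> h.py <<'E'
def frame(z,x):
    z=z/np.linalg.norm(z); x=x-z*np.dot(x,z); x/=np.linalg.norm(x); return np.stack([x,np.cross(z,x),z],1)
def quat(M): return R.from_matrix(M).as_quat()
E
python3 - <<'E'
from h import *
n=np.array([-.3,-.3,.906]); n/=np.linalg.norm(n)
c=np.array([.463,.188,.125])
for a in range(0,360,30):
    x=np.array([np.cos(np.radians(a)),np.sin(np.radians(a)),0])
    q=r.inverse_kinematics(c+n*.16,quat(frame(-n,x)))
    print(a,None if q is None else np.round(q,2))
for y in (0,1): pass
x=np.array([-1.,-.3,0])
best=None
for a in range(0,360,10):
    x=np.array([np.cos(np.radians(a)),np.sin(np.radians(a)),0])
    q=r.inverse_kinematics(c+n*.16,quat(frame(-n,x)))
    if q is not None:
        m=abs(q[5])
        if best is None or m<best[0]: best=(m,a,q)
print(best)
r.set_joints(best[2])
im=snap("wrist","w1",None,1.25); print(r.current_t())
E
```

```text
0 [ 0.06 -0.02  2.12  0.42  0.75  1.41]
30 [ 0.06 -0.02  2.12  0.42  0.75  0.86]
60 [ 0.06 -0.02  2.12  0.42  0.75  0.29]
90 [ 0.06 -0.02  2.12  0.42  0.75 -0.26]
120 [ 0.06 -0.02  2.12  0.42  0.75 -0.76]
150 [ 0.06 -0.02  2.12  0.42  0.75 -1.23]
180 [ 0.06 -0.02  2.12  0.42  0.75 -1.73]
210 [ 0.06 -0.02  2.12  0.42  0.75 -2.28]
240 [ 0.06 -0.02  2.12  0.42  0.75 -2.85]
270 None
300 [ 0.06 -0.02  2.12  0.42  0.75  2.38]
330 [ 0.06 -0.02  2.12  0.42  0.75  1.91]
(np.float64(0.08310422311612342), 80, array([ 0.0601189 , -0.02440626,  2.12391865,  0.42481479,  0.75125034,
       -0.08310422]))
1.675
```

View pics/w1.png

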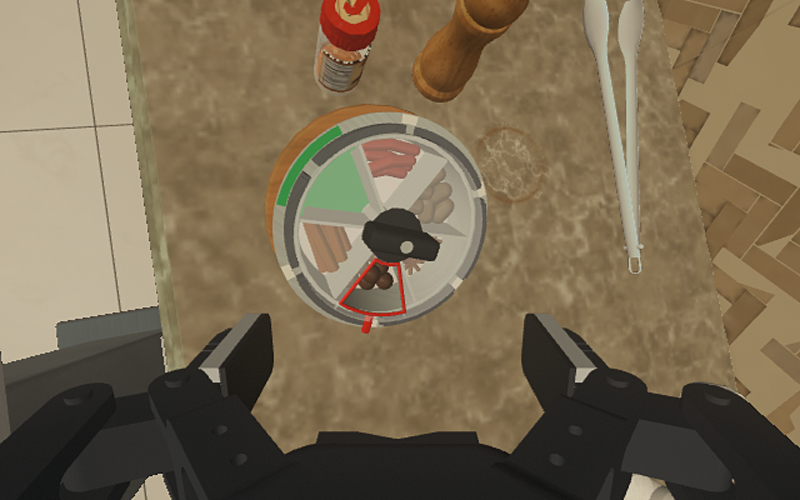

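The wrist picture shows the whole box. The red opening is at (375,290), the tab at (367,325), the bar at (400,236), and the green compartment at (340,185) with its mark at (308,165). The lid is close to a notch. Next I'll enlarge it and fit planes.

```bash
python3 - <<'E'
from h import *
im=load("w1"); save(im,"w1c",(205,70,405,280),2.85)
W=cloud(im)
# points on ring: pixels in annulus around image ellipse center
cu,cv_=380/1.25,217/1.25
v,u=np.mgrid[0:400,0:640]; rho=np.hypot(u-cu,v-cv_)
for lo,hi in((10,60),(60,72),(72,82),(82,88)):
    m=(rho>lo)&(rho<hi)&np.isfinite(W[...,0]); P=W[m]
    # ransac plane
    rng=np.random.default_rng(0); b=(0,)
    for _ in range(500):
        a=P[rng.choice(len(P),3,False)]; n=np.cross(a[1]-a[0],a[2]-a[0]); l=np.linalg.norm(n)
        if l<1e-6: continue
        n/=l; 
        if n[2]<.8: continue
        k=np.abs((P-a[0])@n)<.002
        if k.sum()>b[0]: b=(k.sum(),k)
    Q=P[b[1]]; c=Q.mean(0); n=np.linalg.svd(Q-c)[2][2]; n*=np.sign(n[2])
    print(lo,hi,len(P),b[0],n.round(3),np.degrees(np.arccos(n[2])).round(1),c.round(4), "height at xy(.46,.19):",(c[2]-(n[0]*(.46-c[0])+n[1]*(.19-c[1]))/n[2]).round(4))
E
```

```text
10 60 10958 9031 [-0.001 -0.419  0.908] 24.8 [0.4564 0.2111 0.1164] height at xy(.46,.19): 0.1066
60 72 4966 3320 [-0.    -0.42   0.907] 24.8 [0.4717 0.1989 0.1106] height at xy(.46,.19): 0.1065
72 82 4818 2322 [-0.018 -0.383  0.923] 22.6 [0.4798 0.1812 0.101 ] height at xy(.46,.19): 0.1043
82 88 3181 1053 [-0.002 -0.419  0.908] 24.8 [0.4529 0.2239 0.1035] height at xy(.46,.19): 0.0879
```

View pics/w1c.png

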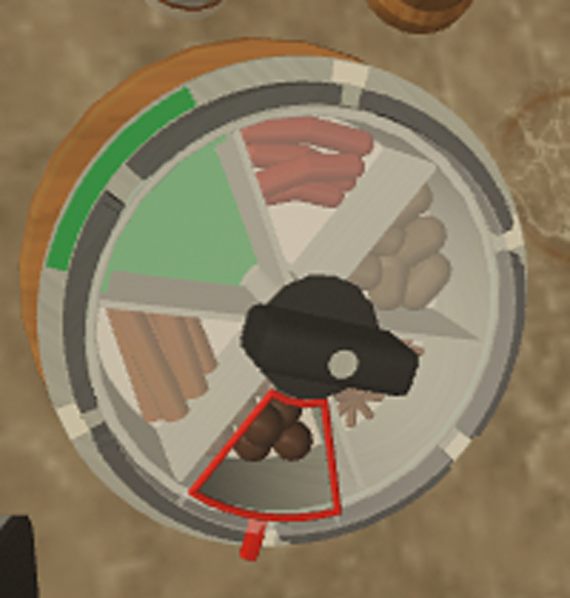

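The crop shows the notches at (122,181), (351,86), (508,240), (457,447), (268,537) and (77,420). The tab at (255,533) sits slightly off the notch two places ccw of green, so the lid turns about 2.1 rad clockwise.

```bash
cat > m.py <<'E'
from h import *
im=load("w1"); W=cloud(im)
n=np.array([-.001,-.4195,.9077]); n/=np.linalg.norm(n)
p0=np.array([.4564,.2111,.1164])
F=frame(n,np.array([1.,0,0]))
L=(W-p0)@F
def C(x,y,h=0): 
    return (onplane(im,205+x/2.85,70+y/2.85,p0+n*h,n)-p0)@F
E
python3 - <<'E'
from m import *
h=L[...,2]; rr=np.hypot(L[...,0]-0,L[...,1]+.01)
sel=(rr<.11)
H,e=np.histogram(h[sel],bins=np.arange(-.06,.05,.002)); print([(round(a*1e3),b) for a,b in zip(e,H)])
def circ(p):
    A=np.c_[2*p,np.ones(len(p))]; s=np.linalg.lstsq(A,(p**2).sum(1),rcond=None)[0]; return s[:2],np.sqrt(s[2]+s[:2]@s[:2])
for lo,hi in((-.002,.0015),(-.0075,-.0035),(-.03,-.01)):
    k=sel&(h>lo)&(h<hi); p=L[k][:,:2]
    hull=cv2.convexHull(p.astype(np.float32))[:,0]; print(lo,k.sum(),circ(hull),cv2.minEnclosingCircle(hull))
# notches clicked
N=np.array([(122,181),(351,86),(508,240),(457,447),(268,537),(77,420)])
for hh in(0,-.0055,-.012):
    p=np.array([C(x,y,hh)[:2] for x,y in N]); print(hh,circ(p))
k=sel&(h>.02)&(h<.032); q=L[k]; print("bar top",k.sum(),q.mean(0),q.min(0),q.max(0), np.median(q[:,2]))
print("tab",C(255,533),"open",[C(*c).round(4).tolist() for c in((272,392),(326,400),(339,515),(191,493))])
E
```

```text
[(-60, np.int64(230)), (-58, np.int64(5)), (-56, np.int64(71)), (-54, np.int64(22)), (-52, np.int64(31)), (-50, np.int64(31)), (-48, np.int64(40)), (-46, np.int64(39)), (-44, np.int64(55)), (-42, np.int64(120)), (-40, np.int64(153)), (-38, np.int64(69)), (-36, np.int64(51)), (-34, np.int64(79)), (-32, np.int64(91)), (-30, np.int64(53)), (-28, np.int64(31)), (-26, np.int64(42)), (-24, np.int64(36)), (-22, np.int64(71)), (-20, np.int64(286)), (-18, np.int64(2324)), (-16, np.int64(395)), (-14, np.int64(146)), (-12, np.int64(169)), (-10, np.int64(77)), (-8, np.int64(222)), (-6, np.int64(1836)), (-4, np.int64(421)), (-2, np.int64(8320)), (0, np.int64(6563)), (2, np.int64(119)), (4, np.int64(30)), (6, np.int64(30)), (8, np.int64(44)), (10, np.int64(32)), (12, np.int64(37)), (14, np.int64(39)), (16, np.int64(36)), (18, np.int64(43)), (20, np.int64(56)), (22, np.int64(137)), (24, np.int64(614)), (26, np.int64(218)), (28, np.int64(0)), (30, np.int64(0)), (32, np.int64(0)), (34, np.int64(0)), (36, np.int64(0)), (38, np.int64(0)), (40, np.int64(0)), (42, np.int64(0)), (44, np.int64(0)), (46, np
[... 290 characters left out ...]
 0.07848593592643738)
-0.03 3553 (array([ 0.01117952, -0.01990627]), np.float64(0.08544876054208667)) ((0.011156206950545311, -0.01999928243458271), 0.08586905896663666)
0 (array([ 0.00771845, -0.01711   ]), np.float64(0.07493357043362874))
-0.0055 (array([ 0.00929353, -0.01904183]), np.float64(0.07642291141009791))
-0.012 (array([ 0.01115498, -0.02132491]), np.float64(0.07818304165501602))
bar top 1025 [ 0.00928523 -0.01819249  0.02498026] [-0.01458866 -0.03371759  0.02000486] [ 0.03607407 -0.00485469  0.02753916] 0.02534511404020344
tab [-1.34054249e-02 -8.72358352e-02 -3.53742179e-17] open [[-0.0043, -0.0368, -0.0], [0.0139, -0.0427, 0.0], [0.0168, -0.0868, 0.0], [-0.0337, -0.0677, -0.0]]
```

```bash
python3 - <<'E'
from m import *
c=np.array([.0112,-.0200]); h=L[...,2]
deg=lambda v:np.degrees(np.arctan2(v[1],v[0]))
N=np.array([(122,181),(351,86),(508,240),(457,447),(268,537),(77,420)])
for hh in(-.0055,-.009,-.0175):
    print(hh,[(round(deg(C(x,y,hh)[:2]-c),1),round(1e3*np.linalg.norm(C(x,y,hh)[:2]-c),1)) for x,y in N])
print("greenmark ends",[ (deg(C(x,y,-.0175)[:2]-c)) for x,y in((190,95),(57,270),(65,272),(195,100))])
# green pixels angle
p=im["pixels"].astype(int); g=(p[...,1]>p[...,0]+40)&(p[...,1]>p[...,2]+20)&(np.abs(h+.0175)<.004)
a=np.degrees(np.arctan2(L[...,1]-c[1],L[...,0]-c[0]))[g]%360; print("green",g.sum(),a.mean(),(np.percentile(a,1)+np.percentile(a,99))/2,np.ptp(a))
rd=(p[...,0]>p[...,1]+80)&(np.hypot(L[...,0]-c[0],L[...,1]-c[1])<.09)
rad=np.hypot(L[...,0]-c[0],L[...,1]-c[1]); t=rd&(rad>.068)&(rad<.084)&(np.abs(h)<.006)
v=L[t][:,:2]-c; print("tab",t.sum(),deg(v[rad[t]>.07].mean(0)), np.median(h[t]))
O=np.array([C(*q)[:2] for q in((272,392),(326,400),(339,515),(191,493))])-c
print("open corners",[(round(deg(o),1),round(np.linalg.norm(o)*1e3,1)) for o in O])
k=(h>.022)&(h<.03)&(rad<.05); q=L[k][:,:2]; rect=cv2.minAreaRect(q.astype(np.float32)); print(rect, q.mean(0)-c)
ax=np.linalg.svd(q-q.mean(0))[2][0]; print("bar axis",deg(ax))
E
```

```text
-0.0055 [(np.float64(135.4), np.float64(77.0)), (np.float64(77.7), np.float64(77.9)), (np.float64(17.5), np.float64(74.7)), (np.float64(-44.3), np.float64(74.3)), (np.float64(-104.5), np.float64(75.6)), (np.float64(-166.8), np.float64(79.2))]
-0.009 [(np.float64(135.5), np.float64(76.3)), (np.float64(76.8), np.float64(77.9)), (np.float64(16.4), np.float64(76.3)), (np.float64(-44.4), np.float64(76.8)), (np.float64(-103.6), np.float64(77.5)), (np.float64(-165.8), np.float64(79.5))]
-0.0175 [(np.float64(135.8), np.float64(74.7)), (np.float64(74.5), np.float64(77.9)), (np.float64(13.8), np.float64(80.1)), (np.float64(-44.7), np.float64(82.9)), (np.float64(-101.4), np.float64(82.2)), (np.float64(-163.3), np.float64(80.2))]
greenmark ends [np.float64(111.96363381486246), np.float64(160.43062437708906), np.float64(160.50264085671924), np.float64(111.45769776985483)]
green 600 136.01995723474775 135.97143903342314 47.92922345751664
tab 79 -110.23406909692132 -0.0004313065588047657
open corners [(np.float64(-132.7), np.float64(22.8)), (np.float64(-83.2), np.float64(22.8)), (np.float64(-85.2), np.float64(67.0)), (np.float64(-133.3), np.float64(65.5))]
((0.01086476445198059, -0.019696058705449104), (0.01599663682281971, 0.051704999059438705), 70.4018325805664) [-0.00158158  0.00144598]
bar axis -19.211893372008703
```

```bash
cat >> m.py <<'E'
c=np.array([.0112,-.0200]); HOME=-.0055
def at(h,x=c[0],y=c[1]): return p0+F@np.array([x,y,h])
def tq(a):  # tool x-axis at in-plane angle a deg, tool z=-n
    a=np.radians(a); return quat(frame(-n,F@np.array([np.cos(a),np.sin(a),0])))
E
python3 - <<'E'
from m import *
p=im["pixels"].astype(int); rad=np.hypot(L[...,0]-c[0],L[...,1]-c[1]); k=(p.sum(-1)<150)&(rad<.05)&(L[...,2]<.02)
print(k.sum(),np.histogram(L[k][:,2]*1e3,bins=[-8,-4,-2,-1,0,1,2,3,5,10,15,20]))
for h in(.1,.026):
  for a in(160.6,46):
    q=r.inverse_kinematics(at(h),tq(a)); print(h,a,None if q is None else np.round(q,3))
print("center",at(0),"knob",at(.015))
E
```

```text
495 (array([ 0,  0,  0,  2, 41, 90, 36, 12, 80, 86, 96]), array([-8, -4, -2, -1,  0,  1,  2,  3,  5, 10, 15, 20]))
0.1 160.6 [ 0.006  0.311  1.928  0.534  0.97  -1.548]
0.1 46 [0.006 0.311 1.928 0.534 0.97  0.452]
0.026 160.6 [ 0.072  0.433  1.962  0.614  0.813 -1.604]
0.026 46 [0.072 0.433 1.962 0.614 0.813 0.396]
center [0.46759999 0.19294039 0.10801975] knob [0.46758499 0.18664758 0.12163592]
```

```bash
python3 - <<'E'
from m import *
f=lambda s:print(s,round(r.current_t(),2),np.round(np.array(r.current_contact_force())@F,1),round(r.current_opening(),3),((np.array(r.current_tool_pos())-p0)@F-[*c,0]).round(4))
r.set_gripper(.5,60)
r.move_to(at(.09),tq(160.6)); f("above")
r.move_linear(at(.027),vel=.08); f("down")
r.set_gripper(0,60); f("grip")
r.move_linear(at(.027+.0038),vel=.02); f("lift")
q=r.inverse_kinematics(at(.0308),tq(46)); print(q)
cur=np.array(r.current_q())
for s in (.33,.67,1): r.set_joints(cur+(np.array(q)-cur)*s); f("turn")
snap("wrist","w2",None,1)
E
```

```text
above 3.48 [-0.5 -0.5 -0.3] 0.505 [-0.      0.0001  0.0902]
down 4.42 [ 0.2 -0.2  0.4] 0.499 [0.0003 0.0001 0.0273]
grip 4.78 [-0.4 -7.6  1.9] 0.169 [-0.0001 -0.0007  0.0272]
lift 5.12 [ 1.1 -8.3 -5.1] 0.169 [-0.0002 -0.0009  0.0306]
[0.06732834 0.42431179 1.96076308 0.60763002 0.82276378 0.40073006]
turn 5.8 [ 0.6 -9.2 -6.1] 0.173 [-0.0005 -0.0015  0.0304]
turn 6.49 [ -1.6 -12.8  -5.8] 0.172 [-0.001  -0.0016  0.0302]
turn 7.17 [ -4.2 -12.6  -5.7] 0.173 [-0.0014 -0.0015  0.0301]
```

```bash
python3 - <<'E'
from m import *
f=lambda s:print(s,round(r.current_t(),2),np.round(np.array(r.current_contact_force())@F,1),round(r.current_opening(),3),((np.array(r.current_tool_pos())-p0)@F-[*c,0]).round(4))
for h in (.027,.024,.0225): r.move_linear(at(h),vel=.02); f(h)
r.set_gripper(.5); f("rel")
r.move_linear(at(.09),vel=.15)
q=r.inverse_kinematics(at(.15),tq(80)); r.set_joints(q); f("look")
im=snap("wrist","w3"); save(im,"w3c",(205,70,405,280),2.5)
E
```

```text
0.027 7.56 [ -3.9 -13.   -5.1] 0.169 [-0.0015 -0.0015  0.0262]
0.024 7.86 [ -2.2 -12.8  -5.8] 0.172 [-0.0015 -0.0014  0.0232]
0.0225 8.11 [ -7.3 -13.5   8.9] 0.172 [-0.0013 -0.0014  0.0226]
rel 8.49 [ 1.1  0.1 -0. ] 0.501 [0.0002 0.0003 0.0227]
look 9.69 [ 0.2 -0.1 -0.5] 0.5 [-0.0004 -0.0002  0.1489]
```

View pics/w3c.png

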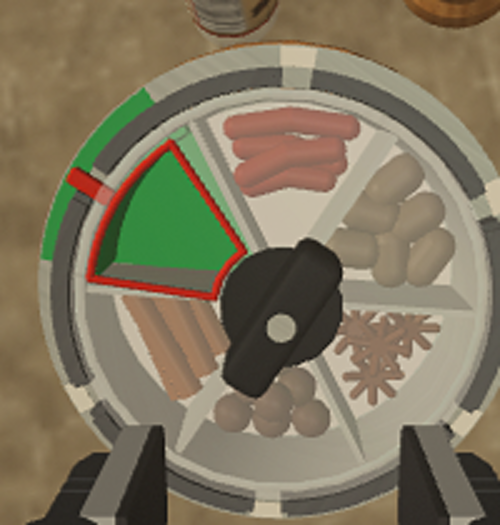

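The opening now lies over the green compartment and the tab at (90,187) is in the green notch. I'll check the lid's height from depth, then look at the nutmeg.

```bash
python3 - <<'E'
from m import *
w=load("w3"); W3=(cloud(w)-p0)@F; h=W3[...,2]; rad=np.hypot(W3[...,0]-c[0],W3[...,1]-c[1])
for lo,hi,a,b in((.03,.068,-.01,.003),(.0725,.0775,-.01,.003),(.08,.085,-.025,-.01),(0,.03,.013,.03)):
    k=(rad>lo)&(rad<hi)&(h>a)&(h<b); print(lo,hi,k.sum(),(np.percentile(h[k],[10,50,90])*1e3).round(1))
k=(h>.0165)&(h<.0245)&(rad<.04); q=W3[k][:,:2]; print(cv2.minAreaRect(q.astype(np.float32)))
p=w["pixels"].astype(int); ang=np.degrees(np.arctan2(W3[...,1]-c[1],W3[...,0]-c[0]))
rd=(p[...,0]>p[...,1]+80)&(p[...,0]>p[...,2]+80)&(rad<.09)
k=rd&(rad>.070); print("tab",k.sum(),np.median(ang[k]),np.median(h[k]))
# look at nutmeg from above
d=np.array([.435,-.298,.21]); best=None
for a in range(0,360,10):
    qj=r.inverse_kinematics(d,quat(frame(np.array([0,0,-1.]),np.array([np.cos(np.radians(a)),np.sin(np.radians(a)),0]))))
    if qj is not None and (best is None or abs(qj[5])<abs(best[5])): best=qj; ba=a
print(ba,best)
t=np.array(r.current_tool_pos()); r.move_linear(t+[0,-.05,.03],vel=.2)
r.set_joints(best); print(r.current_t())
im2=snap("wrist","w4",None,1.25)
E
```

```text
0.03 0.068 13876 [-6.3 -5.4 -4.5]
0.0725 0.0775 2652 [-6.3 -5.  -4. ]
0.08 0.085 2295 [-18.2 -17.2 -16.2]
0 0.03 1313 [17.8 20.1 21.2]
((0.011333182454109192, -0.019692596048116684), (0.0514259859919548, 0.01604268327355385), 47.027896881103516)
tab 94 136.7292678329605 -0.005399053317291923
50 [-6.88929253e-01  3.60621507e-01  1.75514262e+00 -4.44089210e-16
  1.02582853e+00  9.20244763e-03]
11.6167
```

View pics/w4.png

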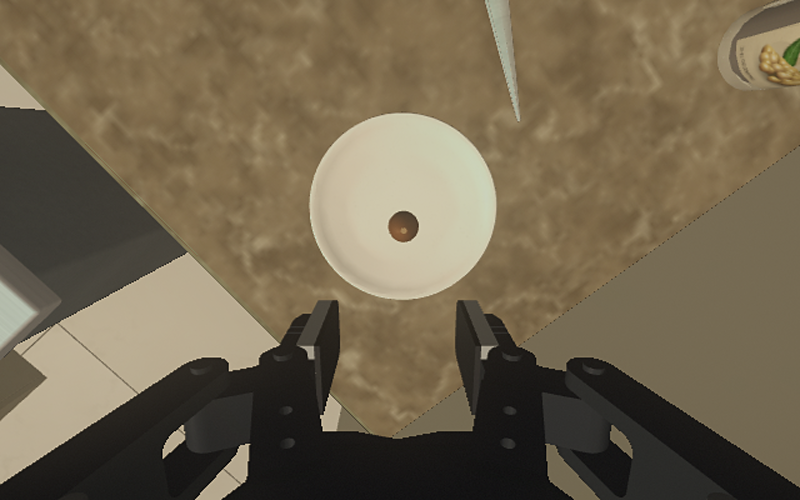

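The lid is home: its face is 5.5 mm lower, level with the collar, at 136.5°. The nutmeg is at (403,226)/1.25 on the saucer.

```bash
python3 - <<'E'
from m import *
f=lambda s:print(s,round(r.current_t(),2),np.round(np.array(r.current_contact_force()),1),round(r.current_opening(),3),np.round(r.current_tool_pos(),4))
w=load("w4"); Wd=cloud(w); p=w["pixels"].astype(int)
v,u=np.mgrid[0:400,0:640]; k=(np.hypot(u-322,v-181)<20)&(p[...,0]<185)&(p[...,0]>p[...,2]+15)&(Wd[...,2]>.012)
q=Wd[k]; rect=cv2.minEnclosingCircle(q[:,:2].astype(np.float32)); top=q[q[:,2]>q[:,2].max()-.006]
print(k.sum(),q[:,2].min(),q[:,2].max(),rect,top.mean(0))
cen=onplane(w,u[k].mean(),v[k].mean(),np.array([0,0,.0245]),np.array([0,0,1.])); print("cen",cen)
# saucer floor
s=(np.hypot(u-322,v-165)<40)&~k; print("floor",np.nanmedian(Wd[s][:,2]))
b=q[(q[:,2]>.018)]; 
E
```

```text
479 0.020430303859392596 0.03711820214198247 ((0.44139915704727173, -0.29693180322647095), 0.01162038929760456) [ 0.44168069 -0.29664921  0.03351488]
cen [ 0.44168698 -0.29668404  0.0245    ]
floor 0.0075623840276972665
```

```bash
python3 - <<'E'
from m import *
f=lambda s:print(s,round(r.current_t(),2),np.round(np.array(r.current_contact_force()),1),round(r.current_opening(),3),np.round(r.current_tool_pos(),4))
x,y=.4416,-.2968
r.move_linear([x,y,.10],vel=.15); r.move_linear([x,y,.0385],vel=.06); f("down")
r.set_gripper(0,20); f("grip")
r.move_linear([x,y,.15],vel=.1); f("up")
O=c+.044*np.array([np.cos(np.radians(136.4)),np.sin(np.radians(136.4))])
try: r.move_to(at(.12,*O),tq(136.4)); f("above")
except r.PlanningError as e: print(e)
print(r.current_finger_force())
im=snap("wrist","w5",None,1.25)
E
```

```text
down 13.72 [ 0.4  0.7 -0.7] 0.499 [ 0.4418 -0.297   0.0388]
grip 14.03 [-1.3  0.6  4.2] 0.25 [ 0.4418 -0.2969  0.0389]
up 15.3 [ 0.4 -1.2 -0.3] 0.25 [ 0.4413 -0.2966  0.1494]
above 17.03 [-0.3 -0.5 -0.5] 0.246 [0.4359 0.1697 0.2295]
19.581875503063202
```

View pics/w5.png

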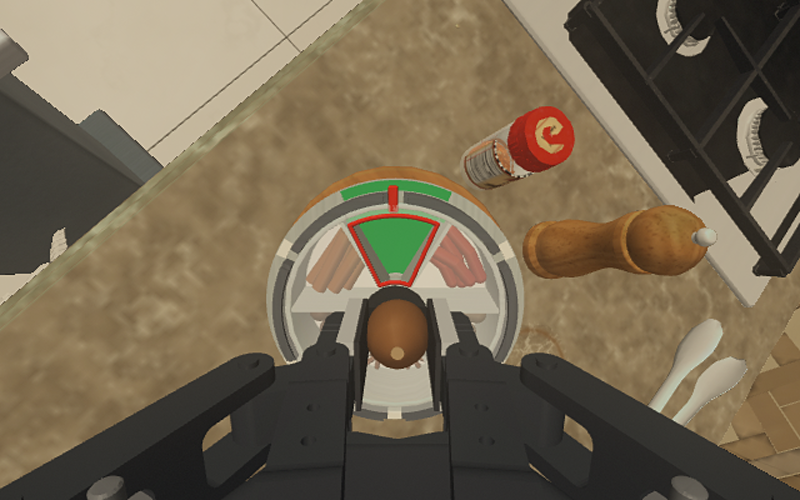

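The nutmeg is held at (397,333), and the opening ahead of it is centred on the jaws' line. I'll lower it in and release.

```bash
python3 - <<'E'
from m import *
f=lambda s:print(s,round(r.current_t(),2),np.round(np.array(r.current_contact_force())@F,1),round(r.current_opening(),3),((np.array(r.current_tool_pos())-p0)@F).round(4))
O=c+.044*np.array([np.cos(np.radians(136.4)),np.sin(np.radians(136.4))])
r.move_linear(at(.035,*O),vel=.12); f("a")
for h in(.025,.0195):
    r.move_linear(at(h,*O),vel=.04); f(h)
    if np.linalg.norm(r.current_contact_force())>6: print("contact"); break
else:
    r.set_gripper(.5); f("rel"); r.sleep(.3)
    r.move_linear(at(.11,*O),vel=.12)
    r.set_joints(r.inverse_kinematics(at(.15),tq(80))); f("look")
    im=snap("wrist","w6"); save(im,"w6c",(185,20,465,280),2)
E
```

```text
a 17.94 [-0.4 -0.5 -0.3] 0.251 [-0.0203  0.0104  0.0355]
0.025 18.34 [-0.1  0.9 -0.6] 0.251 [-0.0207  0.0103  0.0249]
0.0195 18.63 [ 0.3  0.3 -0.6] 0.249 [-0.0208  0.0103  0.0193]
rel 18.98 [-0.9 -0.1 -0.9] 0.503 [-0.0206  0.0104  0.0196]
look 21.07 [ 0.   0.7 -0.5] 0.503 [ 0.0109 -0.02    0.1494]
```

View pics/w6c.png

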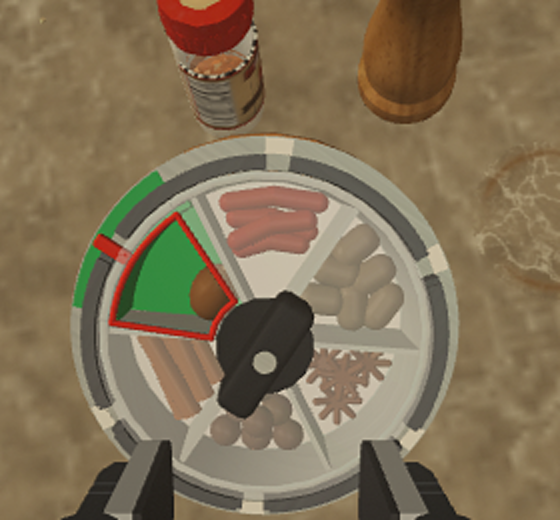

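The nutmeg lies in the green compartment at (207,292), and the tab at (112,249) is still in its notch. The mill and jar are standing. I'll check the lid height once more, then hand in.

```bash
python3 - <<'E'
from m import *
w=load("w6"); W3=(cloud(w)-p0)@F; h=W3[...,2]; rad=np.hypot(W3[...,0]-c[0],W3[...,1]-c[1])
k=(rad>.03)&(rad<.068)&(h>-.01)&(h<.003); m=np.median(h[k]); print(m, "nut h",h[20+146,185+103])
if abs(m+.0055)<.0015:
    r.sleep(.5); print(r.hand_in(), r.current_t())
E
```

```text
-0.005412066847176692 nut h -0.03380771146115382
the job is handed in; nothing more can be done
the job is handed in; nothing more can be done
```

The job is handed in: the lid is home in the green notch, the nutmeg is in the green compartment, and nothing I did touched the mill, the salt shaker or the jar; it took about 22 s.

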